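Stop the pasta sheeter, set it to thick, reset the stop

ROBOT

A 6-joint arm with a two-finger parallel gripper is mounted at the origin on the work surface. World frame = base frame: x ahead of the robot, y to its left, z up, the work surface at z = 0. Lengths are in m, angles in rad, forces in N, time in s.
With the tool pointing down it reaches from about 0.3 to 0.775 m from the base axis. Payload 14.6 kg.
Tool frame: the origin (TCP) lies midway between the tips of the shut fingers; the grasp point (between the pads) lies 19 mm behind it (ctrl.grip_depth is the distance from the TCP to the grasp point, in m); z points along the fingers, y is the direction in which the jaws open and shut (so a half turn about z gives the same grasp; the last joint's range is limited). The gripper opens to 94 mm and grips with 3 to 60 N. Pads are 16 mm wide; open, the fingers measure 119 mm over their backs; the gripper's body (75 mm by 177 mm) begins 78 mm behind the grasp point.
Start: joints at [-0.067, 0.3, 1.521, -0, 1.321, -0.067], TCP at [0.55, -0, 0.205] pointing down, gripper open.
Joint ranges: [-3.03, 3.03], [-0.79, 2.21], [0.23, 2.52], [-1.04, 4.18], [0, 3.07], [-2.55, 2.55]. Speed limits (rad/s): [2.22, 2.22, 2.57, 3.14, 3.14, 3.14].

INTERFACE

Orientations are given as a 3x3 rotation matrix whose columns are the frame's x, y, z axes.
In Python, from station import ctrl, vision gives the robot as it stands. Calls block until the motion is done:
- ctrl.move_pose(position, orientation): joint-space move of the TCP to a pose.
- ctrl.move_l(position, vel=0.15, orientation=None, stop_force=None): straight line of the TCP; orientation=None keeps the orientation; vel is the mean speed in m/s. With stop_force (N) it stops when the force on the tool has changed by that much, and returns True; else False.
- ctrl.movej(angles): joint-space move.
- ctrl.release() and ctrl.clamp(effort=None): open the fingers fully, or close them until they stop; effort is the grip in N (None keeps the last).
- ctrl.dwell(seconds).
- ctrl.inverse_kinematics(position, orientation): joint angles nearest the present ones, or None.
- vision.capture(name): name is "scene" or "side" or "wrist"; returns a dict with "color" (420x560x3 uint8, red, green, blue), "fx", "fy", "cx", "cy" (pixels), "cam_to_world" (4x4, takes a point from camera to world coordinates); the wrist camera has in their place "tool_from_camera" (4x4, takes a point from camera to tool coordinates, whose origin is the TCP and whose axes are the flange's). Camera axes: x right, y down, z forward; pixel columns grow to the right and rows downward; lengths in m; the calibration is good to about 2 mm. A picture is of the moment at which its call begins: read the wrist's pose just before it. There is no depth.
A pose or a line that the arm cannot do raises ctrl.IKError and nothing moves.
- ctrl.hand_in(): hands the job in, once; it reports no verdict.
Trained networks look in the newest picture that a camera, given by its name, has taken for a name from the list of things; names that differ only in an ending like _2 or _b are one class to them, and where a whole thing is asked for, a point or a joint stands for the part that bears it (a point fixed in the world has none). Each returns a list of dicts, best first, with "confidence" (0 to 1); they miss things now and then, are a little off and sometimes report something else, mostly with a low value. They report only what shows in the picture. A call takes as long as a camera call. They do not tell look-alikes from the thing itself.
- vision.trace(camera, query): "region" (420x560 bool, what is visible of it) and "rect" ([left, top, right, bottom] in pixels, round what is visible of it).
Readings, each from a call of its own:
- ctrl.get_time_s(): time.
- ctrl.get_joint_pos(): joint angles.
- ctrl.get_qvel(): joint speeds.
- ctrl.get_effort(): joint torques, N m.
- ctrl.get_eef_pos(): TCP position.
- ctrl.get_tcp_rot(): TCP orientation.
- ctrl.get_wrist_force(): force on the tool from outside, world axes, zero at the start.
- ctrl.get_torque(): the same for the moment, N m.
- ctrl.get_finger_gap(): finger opening in m.
Only numpy, scipy, OpenCV 4.12 (cv2) and the standard library are available. Lean on these libraries where they do the work, as an engineer would, in place of code of your own. Each camera call takes 0.05 s, during which the arm holds its last target. There are 200 camera calls.

TASK

Set the pasta sheeter to its thickest setting, with the machine stopped: press the big red mushroom stop on the grey and yellow station down until it latches and stays down by itself, then slide the black thickness grip all the way to its end stop at the green dot (the robot's left), and only then turn the red head clockwise so that it unlatches and springs fully up again. Leave the tableware around it standing where it is.

Things in the scene. Friction and masses are not known exactly. Their poses are not given: they have to be found in the camera images.
- station: Fixed grey console with a yellow plate, left or right of the sheeter. 130 mm wide (y), x from -70 to +85 mm; origin under it on the table. Its top slopes up away from the robot at 30 degrees, from 55 mm high at x = -70 mm to 130 mm at x = +60 mm; the red mushroom stop is in its middle, its axis leaning 30 degrees from vertical towards -x (its front).
- stop_top (a point): Centre of the top of the red round mushroom head (60 mm diameter, 26 mm thick). z is the button's axis, out of the sloping plate; y lies level across the console. Goes down with the head, does not turn with it. 56 mm above the plate along the axis when up, 45 mm when latched (head's underside then 19 mm above the plate). Under the head: a black neck 48 mm wide, 10 mm high, and a thin stem.
- stop_press (a joint): How far the mushroom head is pressed in (m): 0 = fully up, 0.014 = bottom. Spring-loaded, 1.5 to 4 N. Pressed beyond 0.012 it clicks and then stays latched at about 0.011 when let go. It can be let up again only by turning the head.
- stop_turn (a joint): How far the red head is turned clockwise, seen from outside along its axis (rad): 0 at the start, stop at 1.2. Turned by 0.6 or more, the latch lets go and the head springs up as soon as nothing holds it down; it then stays turned. Needs 0.06 N m. Must be near 0 for a press to latch.
- sheeter: Fixed white electric pasta sheeter, 220 mm wide (y), x from -60 to +210 mm, origin on the table under the middle of its front deck. The flat front deck (x -60 to +75 mm) is 66 mm high; behind it (x above +75 mm) stands the roller housing, 150 mm high at its front, with rollers and side cheeks up to 235 mm.
- thickness_top (a point): Centre of the top of the black thickness grip, an upright bar 64 mm long (x), 18 mm thick (y), its top 47 mm and its underside 11 mm above the deck. Axes as the sheeter's. The grip slides along the sheeter's y.
- thickness (a joint): Position of the thickness grip (m): 0 = thin end, 0.10 = thick end stop (+y of the sheeter, the robot's left, with the green dot and the widest mark). Friction 2 N; stays where it is left.
- thick_end (a point): Where point thickness_top is when the grip is at the thick end stop.
- tumbler: Bystander: glass tumbler, 68 mm diameter, 90 mm high, beside the station. Origin: centre of its underside.
- pepper_mill: Bystander: wooden pepper mill, 54 mm diameter, 172 mm high, behind the station. Origin: centre of its underside.
- spice_jar: Bystander: jar with a red cap, 44 mm diameter, 75 mm high, beside the right-hand side of the sheeter. Origin: centre of its underside.
- cheese_bowl: Bystander: red bowl, 110 mm diameter, 45 mm high, at the front left. Origin: centre of its underside.
- salt_dish: Bystander: low glass dish, 72 mm diameter, 34 mm high, at the front right. Origin: centre of its underside.
- carafe: Bystander: green glass carafe, 84 mm diameter, 240 mm high, on the right side. Origin: centre of its underside.
- spoon: Bystander: steel spoon, 190 mm long, lying on the right side. Origin: middle of it, on the table.
Not all that is in view belongs to the job. What is shaped like the station but pink is not meant.

How it is judged:
By the outcome, as a careful person would: the job done as asked, in the order asked, and still so for the second after the job is handed in, with the robot touching nothing.
It also fails if it takes over 61 s, if anything falls off the work surface, if the arm or the gripper's body presses on something with over 40 N, if the wrist force passes 120 N, or if a joint passes its speed limit or range.

## Working session

There is one attempt and no reset: what is moved stays moved. The work goes in short steps, each a Python script; the robot and the scene stay as the last script left them, time stands still between calls to the robot, and variables do not carry over. Pictures are saved under pics/ and viewed, about 8 in all and at most 12, crops included, and the job is handed in when it is done.

```bash
mkdir -p pics; ls
python3 - <<'E'
from station import ctrl, vision
import cv2, numpy as np
for c in ("scene","side"):
    d=vision.capture(c); cv2.imwrite(f"pics/{c}0.png",d["color"][:,:,::-1])
    print(c,d["fx"],d["fy"],d["cx"],d["cy"]); print(np.round(d["cam_to_world"],4).tolist())
    for q in ("station","stop_top","thickness_top","sheeter","carafe","pepper_mill","tumbler","spice_jar"):
        print(q,[(round(r["confidence"],2),[int(v) for v in r["rect"]]) for r in vision.trace(c,q)])
print(ctrl.get_time_s())
E
python3 - <<'E'
import cv2,numpy as np
a=cv2.imread("pics/scene0.png");b=cv2.imread("pics/side0.png")
E
```

```text
pics
scene 509.8441808250525 509.8441808250525 284.8600787936569 204.84729652097687
[[0.9975, -0.0573, 0.0412, 0.4686], [-0.07, -0.7264, 0.6838, -0.9185], [-0.0092, -0.6849, -0.7285, 1.0087], [0.0, 0.0, 0.0, 1.0]]
station [(0.82, [263, 129, 330, 190]), (0.56, [182, 182, 257, 262])]
stop_top [(0.67, [272, 127, 294, 147]), (0.57, [186, 193, 214, 221])]
thickness_top [(0.75, [309, 246, 334, 267])]
sheeter []
carafe [(0.69, [270, 322, 317, 408])]
pepper_mill [(0.87, [331, 131, 351, 164])]
tumbler [(0.58, [280, 167, 305, 208])]
spice_jar [(0.96, [330, 294, 355, 322])]
side 385.1873895360632 385.1873895360632 275.2258423949231 200.11067022754534
[[0.7303, -0.4254, 0.5346, 0.0254], [-0.6832, -0.4476, 0.577, -0.5956], [-0.0061, -0.7866, -0.6175, 0.6918], [0.0, 0.0, 0.0, 1.0]]
station [(0.93, [179, 204, 276, 316]), (0.89, [200, 144, 271, 208])]
stop_top [(0.81, [197, 228, 229, 257]), (0.7, [211, 150, 235, 168])]
thickness_top [(0.84, [338, 215, 357, 240]), (0.23, [265, 130, 286, 187])]
sheeter [(0.71, [278, 126, 418, 284]), (0.34, [101, 178, 140, 211])]
carafe [(0.84, [400, 256, 469, 365])]
pepper_mill [(0.84, [269, 132, 284, 188]), (0.34, [277, 128, 421, 288]), (0.31, [338, 213, 357, 242])]
tumbler [(0.9, [238, 181, 266, 222])]
spice_jar [(0.83, [373, 242, 401, 276]), (0.47, [340, 212, 359, 241])]
0.9
```

View pics/scene0.png

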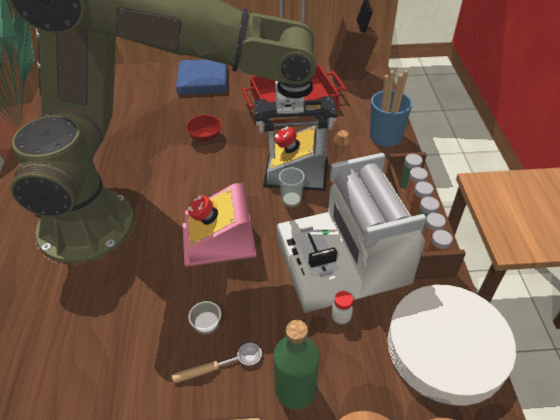

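View pics/side0.png

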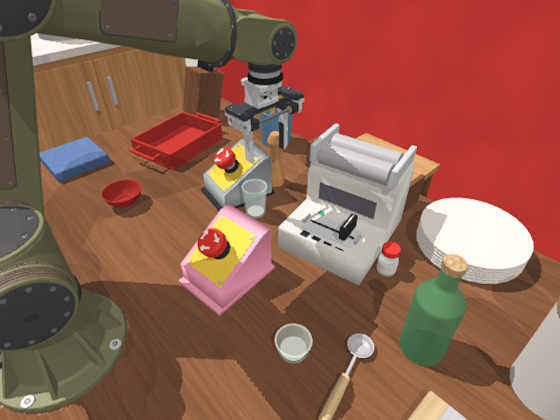

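The scene camera shows two look-alikes: the pink station with its red head at (200,207), which is the decoy, and the grey/yellow one with its head at (286,137), which is the one I want. Other red things are the bowl (204,128), the tray and the jar cap (343,299). The black grip is at (322,256), and the green dot is at (325,231). The tumbler (291,187) stands between the grey station and the sheeter.

```bash
cat > h.py <<'E'
from station import ctrl, vision
import cv2, numpy as np
def ray(d,u,v,T=None):
    T=d["cam_to_world"] if T is None else T
    r=T[:3,:3]@np.array([(u-d["cx"])/d["fx"],(v-d["cy"])/d["fy"],1.]); return T[:3,3],r/np.linalg.norm(r)
def atz(d,u,v,z,T=None):
    o,r=ray(d,u,v,T); return o+r*(z-o[2])/r[2]
def tri(rays):
    A=sum(np.eye(3)-np.outer(r,r) for o,r in rays); b=sum((np.eye(3)-np.outer(r,r))@o for o,r in rays)
    p=np.linalg.solve(A,b); return p,[float(np.linalg.norm(np.cross(p-o,r))) for o,r in rays]
def wrist():
    T=np.eye(4);T[:3,:3]=ctrl.get_tcp_rot();T[:3,3]=ctrl.get_eef_pos()
    d=vision.capture("wrist");return d,T@d["tool_from_camera"]
def proj(d,P,T=None):
    T=d["cam_to_world"] if T is None else T
    p=T[:3,:3].T@(np.asarray(P)-T[:3,3]); return np.array([d["fx"]*p[0]/p[2]+d["cx"],d["fy"]*p[1]/p[2]+d["cy"]])
E
python3 - <<'E'
from h import *
S=vision.capture("scene");D=vision.capture("side")
def best(c,q,pick):
    R=vision.trace(c,q); r=min(R,key=lambda r:np.hypot(*(np.array(r["region"].nonzero())[::-1].mean(1)-pick)))
    return np.array(r["region"].nonzero())[::-1].mean(1)
for q,a,b in (("stop_top",(284,137),(224,160)),("thickness_top",(322,256),(348,226)),("tumbler",(291,187),(254,199)),("pepper_mill",(342,140),(276,160)),("spice_jar",(343,308),(388,259))):
    p=best("scene",q,a);s=best("side",q,b)
    P,e=tri([ray(S,*p),ray(D,*s)]);print(q,p.round(1),s.round(1),P.round(4),np.round(e,4))
print(ctrl.get_time_s())
a=S["color"][110:320,170:430,::-1]; b=D["color"][110:320,170:430,::-1]
k=cv2.resize(np.vstack([a[:180]]),None,fx=3,fy=3,interpolation=cv2.INTER_CUBIC)
cv2.imwrite("pics/c1.png",k)
E
```

```text
stop_top [285.4 137.3] [225.  158.8] [0.5372 0.1576 0.1295] [0.0007 0.0007]
thickness_top [321.6 256.9] [347.9 227.1] [ 0.5909 -0.2292  0.0985] [0.0005 0.0005]
tumbler [290.9 185.8] [254.4 197.6] [0.5434 0.0458 0.0546] [0.0006 0.0006]
pepper_mill [340.5 146. ] [275.9 160.1] [0.6856 0.1234 0.0948] [0.0167 0.0167]
spice_jar [341.7 306.5] [388.6 259.5] [ 0.626  -0.3258  0.0417] [0.0003 0.0003]
1.5
```

View pics/c1.png

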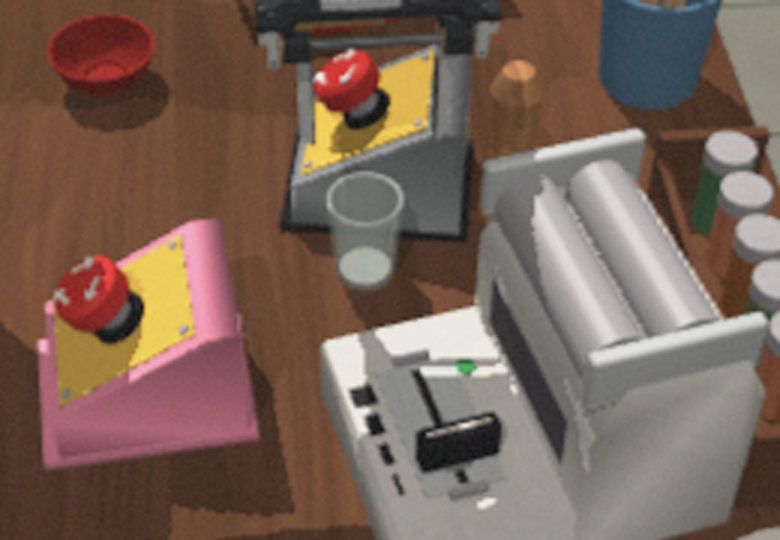

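Close crop: the grey/yellow station's head is at about (286,137), so the choice holds. Its triangulated mid-head height is 0.1295 m, against about 0.130 m expected, and the grip fits too. Next I get the yaws from edges and check them with a model overlay and a wrist view.

```bash
cat > edges.py <<'E'
from h import *
S=vision.capture("scene")
c=lambda x,y:(170+x/3,110+y/3)
def yaw(p,q,z,off):
    a,b=atz(S,*c(*p),z),atz(S,*c(*q),z); v=b-a
    print(a.round(3),b.round(3),np.degrees(np.arctan2(v[1],v[0])).round(1)+off)
print("station right base (x)");yaw((285,228),(465,235),0,0)
print("sheeter deck front, left->right (-y)");yaw((325,345),(385,540),.066,90)
print("slot");yaw((418,372),(468,485),.066,90)
print("deck left edge (x)");yaw((325,345),(480,310),.066,0)
print("grip top (x)");yaw((420,435),(497,418),.113,0)
print("green",atz(S,*c(466,367),.066).round(3))
E
python3 edges.py
python3 - <<'E'
from h import *
R=ctrl.get_tcp_rot()
ctrl.move_pose([0.50,-0.05,0.36],R)
d,T=wrist(); cv2.imwrite("pics/w1.png",d["color"][:,:,::-1]); np.savez("w1.npz",T=T,K=[d[k] for k in("fx","fy","cx","cy")])
print(np.round(T,3).tolist(),ctrl.get_time_s(),ctrl.get_joint_pos())
for q in("stop_top","thickness_top"):print(q,[(round(r["confidence"],2),r["rect"],np.array(r["region"].nonzero())[::-1].mean(1)) for r in vision.trace("wrist",q)])
E
```

```text
station right base (x)
[0.475 0.105 0.   ] [0.642 0.083 0.   ] -7.7
sheeter deck front, left->right (-y)
[ 0.501 -0.1    0.066] [ 0.533 -0.292  0.066] 9.5
slot
[ 0.574 -0.134  0.066] [ 0.6   -0.248  0.066] 13.0
deck left edge (x)
[ 0.501 -0.1    0.066] [ 0.632 -0.072  0.066] 12.2
grip top (x)
[ 0.564 -0.234  0.113] [ 0.622 -0.222  0.113] 11.0
green [ 0.613 -0.132  0.066]
[[1.0, 0.0, -0.001, 0.5], [0.0, -0.967, -0.254, 0.024], [-0.001, 0.254, -0.967, 0.538], [0.0, 0.0, 0.0, 1.0]] 2.3167 [-1.71881018e-01  1.24991223e-01  1.38496634e+00  6.08446268e-05
  1.63485914e+00 -1.72127434e-01]
stop_top [(0.67, [290.7, 1.8, 343.4, 17.7], array([316.49710145,   7.26811594])), (0.66, [152.0, 364.2, 251.6, 391.0], array([199.93579767, 375.54182879])), (0.61, [115.6, 185.0, 160.5, 233.8], array([136.47604002, 209.50184308])), (0.41, [168.0, 307.2, 200.4, 328.7], array([184.04397706, 317.37858509]))]
thickness_top [(0.81, [326.8, 287.6, 369.7, 316.3], array([345.82240161, 300.58526741]))]
```

View pics/w1.png

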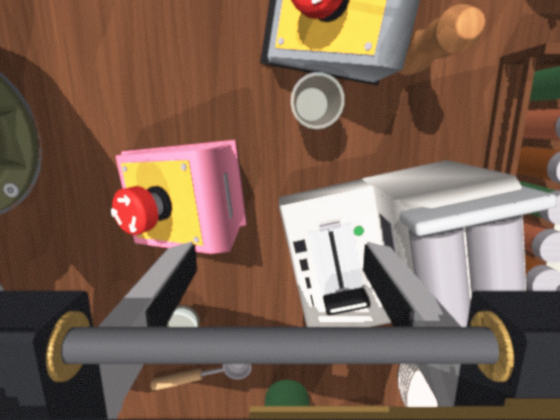

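The wrist view shows the grey station's head at (318,5), the plate and its lower edge running (264,62)-(376,82), and the tumbler at (318,100). The deck's left edge runs (283,203)-(370,182), the slot runs (333,230)-(343,290), and the grip is at (346,299). I take the yaws from this view as well.

Run:
```python
from h import *
z=np.load("w1.npz");T=z["T"];d=dict(zip(("fx","fy","cx","cy"),z["K"]))
def yaw(n,p,q,h,off):
    a,b=atz(d,*p,h,T),atz(d,*q,h,T);v=b-a;print(n,a.round(3),b.round(3),(np.degrees(np.arctan2(v[1],v[0]))+off).round(1))
yaw("station base",(264,62),(376,82),0,0)
yaw("deck left",(283,203),(365,184),.066,0)
yaw("front",(283,203),(307,322),.066,90)
yaw("slot",(333,230),(343,290),.066,90)
yaw("grip top",(325,299),(366,290),.113,0)
print("tumbler rim c",atz(d,318,98,.09,T).round(3),"green",atz(d,359,231,.066,T).round(3))
print("grip",atz(d,346,298,.113,T).round(4)); print("head ctr",atz(d,316.5,7.3,.13,T).round(3))
print(np.round(ctrl.get_tcp_rot(),3).tolist())
# IK check of press pose & grasp pose
def Rz(a):c,s=np.cos(a),np.sin(a);return np.array([[c,-s,0],[s,c,0],[0,0,1]])
ys=np.radians(-8); ax=Rz(ys)@[-.5,0,np.cos(np.pi/6)]; yy=Rz(ys)@[0,1,0]
top=np.array([.5372,.1576,.1295])+.013*ax; print("axis",ax.round(3),"top",top.round(4))
zt=-ax
for a in np.arange(-180,181,30):
    Y=Rz(ys)@np.array([0,1,0]); X=np.cross(Y,zt); B=np.column_stack([X,Y,zt])@Rz(np.radians(a))
    q=[ctrl.inverse_kinematics(top+ax*h,B) for h in(.1,-.03)]
    print(a,[None if k is None else np.round(k,2).tolist() for k in q])
```

```text
station base [0.476 0.108 0.   ] [0.642 0.081 0.   ] -9.4
deck left [ 0.504 -0.088  0.066] [ 0.619 -0.061  0.066] 13.4
front [ 0.504 -0.088  0.066] [ 0.542 -0.28   0.066] 11.3
slot [ 0.577 -0.129  0.066] [ 0.596 -0.225  0.066] 11.3
grip top [ 0.562 -0.214  0.113] [ 0.618 -0.2    0.113] 13.8
tumbler rim c [0.547 0.052 0.09 ] green [ 0.615 -0.13   0.066]
grip [ 0.5913 -0.2122  0.113 ]
head ctr [0.539 0.142 0.13 ]
[[-0.001, 1.0, -0.003], [1.0, 0.001, 0.001], [0.001, -0.003, -1.0]]
axis [-0.495  0.07   0.866] top [0.5308 0.1585 0.1408]
-180 [[0.39, -0.04, 1.94, -0.36, 0.81, 2.3], [0.32, 0.23, 1.93, -0.44, 0.54, 2.36]]
-150 [None, None]
-120 [None, None]
-90 [[0.39, -0.04, 1.94, -0.36, 0.81, -2.42], [0.32, 0.23, 1.93, -0.44, 0.54, -2.35]]
-60 [[0.39, -0.04, 1.94, -0.36, 0.81, -1.89], [0.32, 0.23, 1.93, -0.44, 0.54, -1.82]]
-30 [[0.39, -0.04, 1.94, -0.36, 0.81, -1.37], [0.32, 0.23, 1.93, -0.44, 0.54, -1.3]]
0 [[0.39, -0.04, 1.94, -0.36, 0.81, -0.85], [0.32, 0.23, 1.93, -0.44, 0.54, -0.78]]
30 [[0.39, -0.04, 1.94, -0.36, 0.81, -0.32], [0.32, 0.23, 1.93, -0.44, 0.54, -0.25]]
60 [[0.39, -0.04, 1.94, -0.36, 0.81, 0.2], [0.32, 0.23, 1.93, -0.44, 0.54, 0.27]]
90 [[0.39, -0.04, 1.94, -0.36, 0.81, 0.73], [0.32, 0.23, 1.93, -0.44, 0.54, 0.79]]
120 [[0.39, -0.04, 1.94, -0.36, 0.81, 1.25], [0.32, 0.23, 1.93, -0.44, 0.54, 1.32]]
150 [[0.39, -0.04, 1.94, -0.36, 0.81, 1.77], [0.32, 0.23, 1.93, -0.44, 0.54, 1.84]]
180 [[0.39, -0.04, 1.94, -0.36, 0.81, 2.3], [0.32, 0.23, 1.93, -0.44, 0.54, 2.36]]
```

Both views agree: station yaw is about −8.5° and sheeter yaw about 12°. In the wrist view I read the grip's near face rather than its top, which explains that 15 mm offset. Now I press.

```bash
cat >> h.py <<'E'
def Rz(a):c,s=np.cos(a),np.sin(a);return np.array([[c,-s,0],[s,c,0],[0,0,1]])
YS=np.radians(-8.5); AX=Rz(YS)@[-.5,0,np.sqrt(.75)]
TOP=np.array([.5372,.1576,.1295])+.013*AX
def tool(a):
    Y=Rz(YS)@np.array([0,1.,0]);return np.column_stack([np.cross(Y,-AX),Y,-AX])@Rz(np.radians(a))
def head(tag):
    S=vision.capture("scene");D=vision.capture("side");o=[]
    for c,d in(("scene",S),("side",D)):
        w=proj(d,TOP-.013*AX);R=vision.trace(c,"stop_top")
        m=[np.array(r["region"].nonzero())[::-1].mean(1) for r in R]
        m=[k for k in m if np.hypot(*(k-w))<25]
        if not m: print(tag,c,"not seen");return S,D
        o.append(ray(d,*min(m,key=lambda k:np.hypot(*(k-w)))))
    P,e=tri(o);v=P-TOP;print(tag,"head",P.round(4),"along axis vs top",round(float(v@AX),4),np.round(e,4));return S,D
E
python3 - <<'E'
from h import *
ctrl.move_pose(TOP+.12*AX,tool(0))
head("before"); d,T=wrist();cv2.imwrite("pics/w2.png",d["color"][:,:,::-1])
print([(round(r["confidence"],2),np.round(r["rect"])) for r in vision.trace("wrist","stop_top")],"expect",proj(d,TOP,T).round(0))
ctrl.clamp(20); print(ctrl.get_finger_gap())
ctrl.move_l(TOP+.015*AX,vel=.12)
h=ctrl.move_l(TOP-.028*AX,vel=.03,stop_force=15)
p=ctrl.get_eef_pos();print("hit",h,"depth",(TOP-p)@AX,ctrl.get_wrist_force(),ctrl.get_time_s())
ctrl.move_l(TOP+.10*AX,vel=.15)
head("after");print(ctrl.get_time_s())
E
```

```text
before head [0.5352 0.154  0.1318] along axis vs top -0.0103 [0.0002 0.0002]
[(0.56, array([257., 173., 317., 235.]))] expect [281. 205.]
0.00045925997241291717
hit True depth 0.01415940235612103 [-12.55958835  -1.56400958  14.55992148] 7.1083
after head [0.5417 0.1577 0.1227] along axis vs top -0.0211 [0.0006 0.0006]
8.225
```

View pics/w2.png

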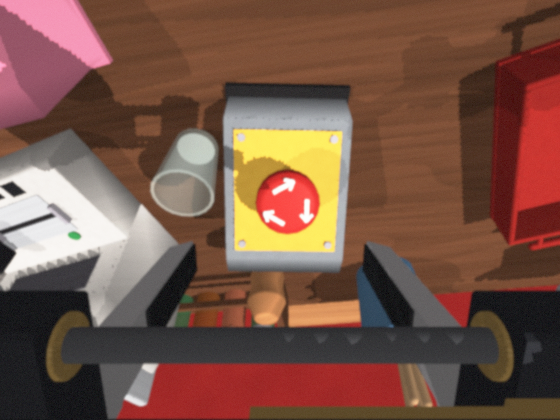

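The wrist view shows the station aligned upright, with the head at (288,203) against (281,205) expected. The press bottomed out at 14.2 mm, and after the retreat the head sits 10.8 mm lower, so it is latched. Next is the grip.

```bash
cat >> h.py <<'E'
YG=np.radians(12); GD=Rz(YG)@[0,1,0]; GX=Rz(YG)@[1,0,0]
def grip(tag):
    S=vision.capture("scene");D=vision.capture("side");o=[]
    for c,d in(("scene",S),("side",D)):
        R=vision.trace(c,"thickness_top")
        if not R: print(tag,c,"not seen");return S,D
        o.append(ray(d,*np.array(R[0]["region"].nonzero())[::-1].mean(1)))
    P,e=tri(o);print(tag,"grip",P.round(4),np.round(e,4));return S,D
E
python3 - <<'E'
from h import *
ctrl.move_l(TOP+.10*AX+[0,0,.07],vel=.2)
ctrl.release()
G=np.array([.591,-.229,0])-.006*GX
cand=[np.column_stack([s*GX,-s*GD,[0,0,-1]]) for s in(1,-1)]
qs=[(ctrl.inverse_kinematics(G+[0,0,.24],B),B) for B in cand]; print([None if q is None else q.round(2) for q,B in qs])
q,B=min([k for k in qs if k[0] is not None],key=lambda k:abs(k[0][5]))
ctrl.move_pose(G+[0,0,.24],B)
d,T=wrist();cv2.imwrite("pics/w3.png",d["color"][:,:,::-1])
print([(round(r["confidence"],2),np.round(r["rect"])) for r in vision.trace("wrist","thickness_top")],"expect",proj(d,[.591,-.229,.113],T).round(0), proj(d,np.array([.591,-.229,.113])+.05*GD,T).round(0))
h=ctrl.move_l(G+[0,0,.082],vel=.12,stop_force=15);print("down hit",h,ctrl.get_eef_pos(),ctrl.get_time_s())
E
```

```text
[array([-0.43,  0.46,  1.23, -0.  ,  1.46,  0.93]), array([-0.43,  0.46,  1.23, -0.  ,  1.46, -2.21])]
[(0.81, array([270., 154., 289., 226.])), (0.52, array([346., 147., 397., 189.]))] expect [280. 197.] [226. 197.]
down hit False [ 0.58545604 -0.23036925  0.08276479] 13.35
```

View pics/w3.png

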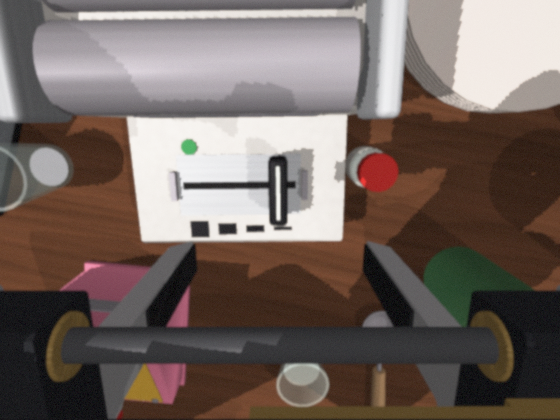

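The wrist view shows the grip centred at (279,190), the slot level running left to about (183,185), and the green dot at (189,147). The jaws straddle the grip, so I clamp and slide it.

Run:
```python
from h import *
ctrl.clamp(8);print("gap",ctrl.get_finger_gap())
p=ctrl.get_eef_pos()
h=ctrl.move_l(p+.125*GD,vel=.06,stop_force=15)
e=ctrl.get_eef_pos();print("hit",h,"moved",(e-p)@GD,ctrl.get_wrist_force().round(1),ctrl.get_finger_gap(),ctrl.get_time_s())
ctrl.release();ctrl.move_l(e+[0,0,.16],vel=.2)
S,D=grip("after");head("h")
d,T=wrist();cv2.imwrite("pics/w4.png",d["color"][:,:,::-1])
print(ctrl.get_time_s())
```

```text
gap 0.017680381268371865
hit True moved 0.09351334879978059 [  2.6 -15.9  -1.8] 0.018984332666978316 15.9333
after grip [ 0.5707 -0.1416  0.0986] [0.0002 0.0002]
h head [0.5315 0.1411 0.1315] along axis vs top -0.0097 [0.0025 0.0025]
18.5417
```

View pics/w4.png

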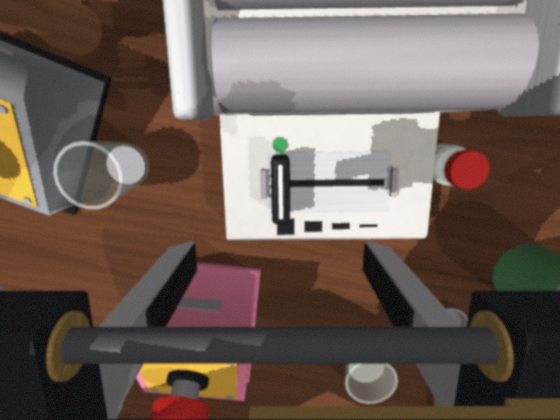

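The grip now stands at the green dot (280,145), beside the widest mark (286,226), and the slide stopped on 15 N. I confirm the end stop with one push using shut fingers. The last head reading had a large residual because the arm was in the way, so I recheck it from a clear pose.

Run:
```python
from h import *
e=ctrl.get_eef_pos(); s=e-.045*GD
ctrl.clamp(20); ctrl.move_l(s,vel=.2); s[2]=.088
print("down",ctrl.move_l(s,vel=.15,stop_force=15))
a=ctrl.get_eef_pos(); h=ctrl.move_l(a+.045*GD,vel=.04,stop_force=4); b=ctrl.get_eef_pos(); print("contact",h,((e-b)@GD).round(4))
h=ctrl.move_l(b+.02*GD,vel=.03,stop_force=10); c=ctrl.get_eef_pos(); print("stop",h,((c-b)@GD).round(4),ctrl.get_wrist_force().round(1))
ctrl.move_l(c-.006*GD,vel=.1); p=ctrl.get_eef_pos();p[2]=.24;ctrl.move_l(p,vel=.25)
ctrl.move_pose(TOP+.12*AX+[0,0,.05],tool(-27)); S,D=grip("g");head("latched?");d,T=wrist()
cv2.imwrite("pics/w5.png",cv2.hconcat([d["color"],S["color"]])[:,:,::-1][60:300,200:1000])
print([(np.round(r["rect"])) for r in vision.trace("wrist","stop_top")],"expect",proj(d,TOP-.011*AX,T).round(0),ctrl.get_time_s())
```

```text
down False
contact True 0.0222
stop True -0.0001 [ 0.4 -4.1  2.2]
g grip [ 0.572  -0.1407  0.0979] [0.0009 0.0009]
latched? head [0.5406 0.155  0.1244] along axis vs top -0.0193 [0.0001 0.0001]
[array([268., 147., 323., 204.])] expect [290. 173.] 25.9667
```

View pics/w5.png

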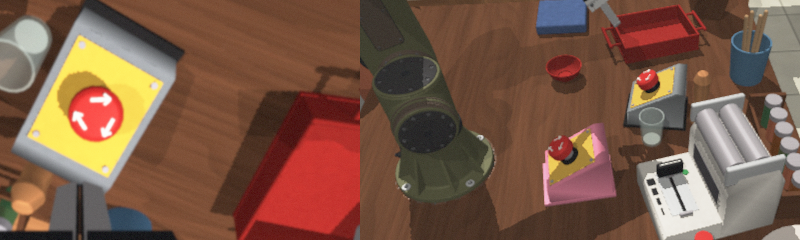

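The picture shows the grey station's head at (97,112), sitting low, and in the scene part the grip is at the dot. The head is still latched (9 mm lower than before), and the grip position repeated to about 1 mm. Now I grasp the head, turn it about 0.95 rad clockwise and let go.

Run:
```python
from h import *
d,T=wrist();R=vision.trace("wrist","stop_top");C=TOP-.011*AX
w=proj(d,C,T);r=min((np.array(k["rect"]) for k in R),key=lambda k:np.hypot(*((k[:2]+k[2:])/2-w)));u=(r[:2]+r[2:])/2
o,v=ray(d,*u,T); P=o+v*((C-o)@AX)/(v@AX); off=P-C; print("offset",off.round(4))
if np.linalg.norm(off)>.008: off*=0
B=tool(-27); t=TOP+off
ctrl.release(); ctrl.move_l(t+.06*AX,vel=.2,orientation=B)
h=ctrl.move_l(t-.040*AX,vel=.08,stop_force=12); print("down hit",h,((t-ctrl.get_eef_pos())@AX).round(4))
if not h:
    ctrl.clamp(15); print("gap",ctrl.get_finger_gap(),ctrl.get_wrist_force().round(1))
    q=np.array(ctrl.get_joint_pos())
    for k in(.32,.64,.95):
        g=q.copy();g[5]+=k;ctrl.movej(g);print(k,ctrl.get_joint_pos()[5]-q[5],ctrl.get_torque().round(2),ctrl.get_wrist_force().round(1))
    ctrl.release();ctrl.dwell(.3)
    ctrl.move_l(t+.10*AX,vel=.15)
    S,D=head("released");grip("g");d,T=wrist();cv2.imwrite("pics/w6.png",cv2.hconcat([d["color"],S["color"]])[:,:,::-1][60:300,200:1000])
print(ctrl.get_time_s())
```

```text
offset [0.001  0.0063 0.    ]
down hit False 0.0396
gap 0.05947858665827923 [0.7 0.2 0.9]
0.32 0.3159823229331997 [ 0.11  0.17 -0.14] [ 0.4 -0.5 -0.1]
0.64 0.6337160786681117 [ 0.04  0.18 -0.13] [-1.  -0.5  1.7]
0.95 0.9428184301046016 [ 0.07  0.13 -0.08] [-0.7 -0.6  2. ]
released head [0.5378 0.1613 0.1268] along axis vs top -0.0153 [0.0011 0.0011]
g grip [ 0.5735 -0.1395  0.0962] [0.0007 0.0007]
33.9917
```

View pics/w6.png

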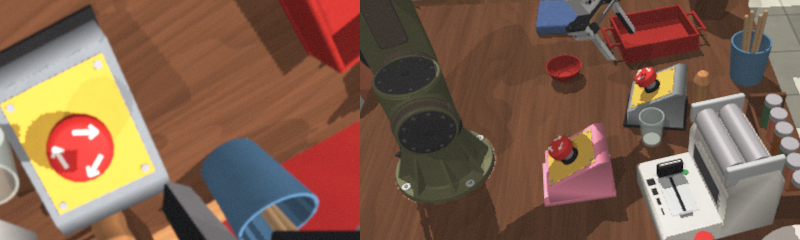

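In the scene part the black neck shows under the head again (653,87), and the head's arrows turned with the hand. The number (−15 mm) is between the two states, so I back off and measure again.

Run:
```python
from h import *
p=ctrl.get_eef_pos();ctrl.move_l(p+[-.03,0,.12],vel=.25);ctrl.move_pose([.42,-.05,.38],ctrl.get_tcp_rot())
for i in range(2): S,D=head("clear")
grip("g");print(ctrl.get_wrist_force().round(1),ctrl.get_time_s())
a=cv2.resize(S["color"][110:210,240:360],None,fx=4,fy=4,interpolation=2);b=cv2.resize(D["color"][130:230,190:270],None,fx=4,fy=4,interpolation=2)
cv2.imwrite("pics/c6.png",cv2.hconcat([a,b])[:,:,::-1])
```

```text
clear head [0.5371 0.156  0.13  ] along axis vs top -0.0126 [0.0015 0.0015]
clear head [0.5355 0.1572 0.1296] along axis vs top -0.0122 [0.0011 0.0011]
g grip [ 0.5713 -0.141   0.0978] [0.0009 0.0009]
[-1.1 -0.7  0.1] 36.1417
```

View pics/c6.png

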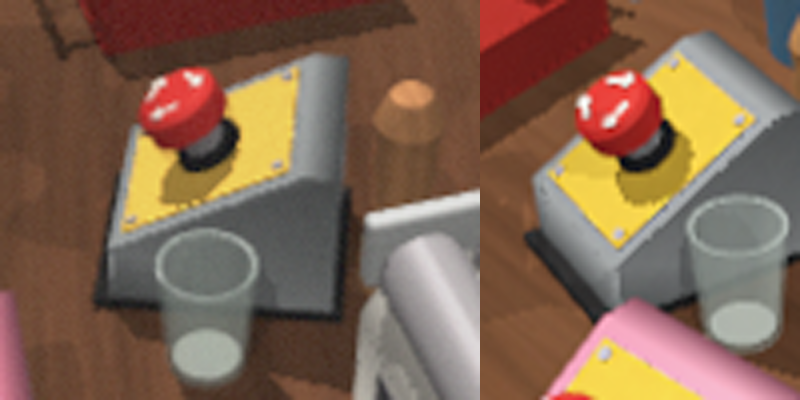

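The crop shows the head fully up at (183,110), with stem and neck visible below it as at the start. The tumbler and mill are standing where they were. The clear reading of −12.4 mm matches the "up" value. Handing in.

```bash
python3 -c "
from station import ctrl
ctrl.hand_in();print(ctrl.get_time_s())"
```

```text
the job is handed in; nothing more can be done
the job is handed in; nothing more can be done
```

The job is done and handed in at about 36 s on the robot's clock (limit 61 s); no verdict is reported.

**What I did, in this order:**
1. **Press:** I pressed the grey and yellow station's stop 14.2 mm with shut fingers. It stayed down about 11 mm after I let go, and was still down just before the turn.
2. **Slide:** I gripped the thickness grip and slid it 93.5 mm left until the end stop pushed back with 15 N. It stands at the green dot and the widest mark.
3. **Turn:** I turned the red head 0.94 rad clockwise and let go, and it sprang up.

**Last checks:**
- **Head:** it measures fully up (−12.4 mm, against −10 to −13 mm before the press), and the stem and neck show again.
- **Grip:** its position repeated within about 3 mm after the slide, and within 1 mm in the clear views.
- **Tableware:** the tumbler and pepper mill stand where they were. I did not re-measure the other tableware, but the arm never went near it.

**Readings that disagreed:**
- **Head, with the arm near:** two readings (−9.7 mm and −15.3 mm) did not fit. Clear views afterwards settled both.
- **End-stop push:** the second push with shut fingers stopped at once without showing the 10 N I had set. The end stop therefore rests on the 15 N slide, the contact position and the picture.

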